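# Set the leaning rotary fixture to its index

## Task

Zero the rotary marking fixture for the next job: turn its dial, which has a bar handle, clockwise as seen facing it until the arrow-headed reference mark on the dial points squarely at the fixed index pointer beside its rim, then let go. Creep up to the index from that one side without running clearly past it; the handle's worn coupling has some lost motion, and one grasp will not turn far enough. Do not shift the index pointer or disturb the loupe, tape roll, pen and screwdriver lying around.

Things in the scene. Friction and masses are not known exactly. Their poses are not given: they have to be found in the camera images.
- fixture: grey rotary marking fixture bolted to the bench, dark foot 170 x 150 x 14 mm; origin under the foot's centre, front (-x of its frame) roughly to the robot's right. Its dial axis leans 34 deg (0.60 rad) from vertical to its front and passes (-15, 0, 125) mm of its frame. Aluminium dial 120 mm across with fine scale lines; about 0.12 N m of friction, stays where it is left
- index_tip (a point): inner tip of the index pointer: a dark arrow point on an aluminium arm 18 mm wide just outside the dial's rim, within 0.4 rad of the dial's highest point; its ring is stiff. 62.5 mm from the dial axis, in the plane of the dial's face. z points out of the dial along the axis, x radially outward, y along the rim, anticlockwise as seen facing the dial
- mark_tip (a point): outer end of the dial's reference mark, a raised dark radial bar 24 mm long and 2 mm high with an arrow head. 58 mm from the dial axis, in the plane of the dial's face; z out of the dial, x radially outward. Starts 1.6 to 2.9 rad anticlockwise of the index pointer; end stops lie well outside the needed range
- bar_grip (a point): grip point of the black bar handle amid the dial: on the dial axis, 28 mm out from the dial's face. Bar 84 mm long (y), 16 mm thick (x: pinch across this), from 9 to 38 mm out from the face; z out along the axis. It lies roughly square to the mark, but its worn coupling has lost motion, at most 0.25 rad either way, before it takes the dial along; how much is not known, so feel or watch for it
- loupe: black eye loupe, 34 mm across, 31 mm high, standing left of the fixture; leave alone
- tape_roll: roll of tan tape, 100 mm across, 25 mm high, lying right of the fixture; leave alone
- marker_pen: marker pen, 17 x 135 x 16 mm, lying at the right in front of the fixture; leave alone
- screwdriver: blue-handled screwdriver, 20 x 164 x 20 mm, lying on the bench to the left; leave alone

How it is judged:
By the outcome, as a careful person would: the job done as asked, in the order asked, and still so for the second after the job is handed in, with the robot touching nothing.
It also fails if it takes over 58 s, if anything falls off the work surface, if the arm or the gripper's body presses on something with over 40 N, if the wrist force passes 120 N, or if a joint passes its speed limit or range.

## Robot

A 6-joint arm with a two-finger parallel gripper is mounted at the origin on a cart in front of the work surface, level with it; the furniture and walls round the work are solid. World frame = base frame: x ahead of the robot, y to its left, z up, the work surface at z = 0. Lengths are in mm, angles in rad, forces in N, time in s.
With the tool pointing down it reaches from about 375 to 925 mm from the base axis. Payload 5.7 kg.
Tool frame: the origin (TCP) lies at the very end of the fingers, on their centre line; the grasp point (between the pads) lies robot.grasp_offset behind it (robot.grasp_offset is the distance from the TCP to the grasp point, in mm); z points along the fingers, y is the line along which they close (so a half turn about z gives the same grasp; the last joint's range is limited). The gripper opens to 88 mm and grips with 3 to 60 N. Pads are 20 mm wide; open, the fingers measure 115 mm over their backs; the gripper's body (75 mm by 178 mm) begins 61 mm behind the grasp point.
Start: joints at [-1.22, 0.359, 1.51, -0, 1.272, -0.115], TCP at [269.463, -536.052, 222.623] pointing down, gripper open.
Joint ranges: [-2.97, 2.97], [-1.01, 2.36], [0.21, 2.38], [-0.96, 4.11], [0.2, 2.71], [-2.98, 2.98]. Speed limits (rad/s): [2.39, 2.39, 3.14, 3.14, 3.14, 3.14].

## Interface

Orientations are given as [roll, pitch, yaw] about the fixed x, y, z axes, in that order (R = Rz(yaw) Ry(pitch) Rx(roll)).
In Python, from station import robot gives the robot as it stands.
- The arm moves only by the tool drive_tool, never from a script. Its argument "steps" is a list of rows, each a list of 6 numbers: the shift along the tool's x, y, z in cm, then the turn, a rotation vector about the tool's x, y, z in degrees. A call has 1 to 5 rows; each row shifts and turns the commanded pose from where the row before left it, along the tool's axes as they then stand; what a row does not reach is not made up. A row lasts 1/8 s, in which the tool goes at most 62.5 mm and 10.7 degrees, less where a joint would pass 70% of its speed; a pose out of reach is approached as far as the arm can. A call is refused whole if a number of a shift passes 6.25 or a number of a turn 10.7, either way. A call with a gripper value outside its range is refused whole. "gripper" is the opening, from 0 (shut) to 1 (fully open), set as the call begins (left out, the last holds). The fingers move at their own pace and stop on an object; "grip_force" is the grip in N (left out, the last holds). Time passes only in rows, so rows that do not move let the fingers close. It gives the time, the measured TCP pose, the force, the opening and the grip force at its end, in the units of the state.
- robot.observe(): the state, without advancing time (a new reading comes with each control period).
- robot.read_camera(name): name is "side" or "top" or "wrist"; returns (picture, depth): 420x560x3 uint8, red, green, blue; 420x560 float32, mm along the optical axis (not along the pixel's ray), 0 where there is no reading.
- robot.camera_model(name): a dict with "mtx" (3x3 intrinsics, pixels), "k1" (the pictures are not rectified: a ray, as slopes to the right and down, at radius r is drawn at 1 + k1 r^2 times it, then the intrinsics apply), "world_to_cam" (4x4, takes a point from world to camera coordinates). Camera axes: x right, y up, looking along -z (the intrinsics and any distortion apply to the point x, -y, -z); pixel columns grow to the right and rows downward; lengths in mm; the calibration is good to about 2 mm. A picture is of the moment at which its call begins: read the wrist's pose just before it. camera_model takes no time and is no camera call; for the wrist camera it gives the pose at the moment of the call.
- robot.hand_in(): hands the job in; it is judged then, once.
The state is a dict: "clock": time; "joint_positions": joint angles; "joint_vel": joint speeds; "effort": joint torques, N m; "tcp_pos": TCP position; "tcp_rot": TCP orientation; "contact_force": force on the tool from outside, world axes, zero at the start; "moment": the same for the moment, N m; "finger_gap": finger opening in mm; "grip_force": force on a finger pad.
Only numpy, scipy, OpenCV 4.12 (cv2) and the standard library are available. Lean on these libraries where they do the work, as an engineer would, in place of code of your own. Each camera call takes 0.05 s, during which the arm holds its last target. There are 200 camera calls.

## Working session

There is one attempt and no reset: what is moved stays moved. The work goes in short steps, Python scripts to look and compute and a tool call to move; the robot and the scene stay as the last step left them, time stands still between calls to the robot, and variables do not carry over. Pictures are saved under pics/ and viewed, at most 10 in all, crops included, and the job is handed in when it is done.

Besides the shell and the picture viewer there is one more tool, called by a JSON object that holds its "method" and its "body". drive_tool: Moves the arm, as the interface text tells. Its arguments: {"type":"object","properties":{"steps":{"type":"array","items":{"type":"array","items":{"type":"number"}}},"gripper":{"type":"number"},"grip_force":{"type":"number"}},"required":["steps"]}

```bash
ls; mkdir -p pics; cat > h.py <<'E'
import numpy as np, cv2
from station import robot
from scipy.spatial.transform import Rotation as R
def snap(n,f=None):
    m=robot.camera_model(n); p,d=robot.read_camera(n)
    if f: cv2.imwrite('pics/'+f,p[:,:,::-1])
    return p,d,m
def rays(m,uv):
    uv=np.atleast_2d(np.float64(uv)); K=m['mtx']
    s=(uv-[K[0,2],K[1,2]])/[K[0,0],K[1,1]]; t=s.copy()
    for _ in range(20): t=s/(1+m['k1']*(t**2).sum(1,keepdims=True))
    W=m['world_to_cam']; Rm=W[:3,:3]
    dc=np.c_[t[:,0],-t[:,1],-np.ones(len(t))]
    return -Rm.T@W[:3,3], dc@Rm   # origin, dirs (unit depth)
def pts(m,uv,d):
    uv=np.atleast_2d(uv); o,r=rays(m,uv); z=d[uv[:,1].astype(int),uv[:,0].astype(int)]
    return o+r*z[:,None]
def onplane(m,uv,p,n):
    o,r=rays(m,uv); return o+r*(((p-o)@n)/(r@n))[:,None]
def proj(m,P):
    W=m['world_to_cam']; c=np.atleast_2d(P)@W[:3,:3].T+W[:3,3]
    s=np.c_[c[:,0]/-c[:,2],-c[:,1]/-c[:,2]]; s=s*(1+m['k1']*(s**2).sum(1,keepdims=True))
    return s@m['mtx'][:2,:2].T+m['mtx'][:2,2]
E
python3 - <<'E'
from h import *
a,_,m1=snap('side');b,_,m2=snap('top')
cv2.imwrite('pics/a.png',cv2.resize(np.vstack([a,b])[:,:,::-1],None,fx=.7,fy=.7))
cv2.imwrite('pics/side.png',a[:,:,::-1]);cv2.imwrite('pics/top.png',b[:,:,::-1])
for m in(m1,m2): print(rays(m,[280,210]))
print(robot.observe(),robot.grasp_offset)
E
```

```text
pics
(array([317.20803201, 756.56044268, 781.98512545]), array([[ 0.17864971, -0.76181266, -0.62283569]]))
(array([ 439.43493051,  -34.49205866, 1129.95959531]), array([[ 0.08220944, -0.0032847 , -0.99661628]]))
{'clock': 0.1, 'joint_positions': array([-1.22010755e+00,  3.59418942e-01,  1.51128054e+00, -1.57424442e-05,
        1.27248396e+00, -1.15080970e-01]), 'joint_vel': array([ 6.00643043e-04, -1.75307544e-03, -1.91922468e-03,  1.80306042e-03,
       -4.27205123e-05, -3.26451186e-04]), 'effort': array([-2.21594732e-03, -5.16365147e+01, -2.71409851e+01,  6.74677128e-02,
        2.76341673e-02, -2.91019910e-05]), 'tcp_pos': array([ 269.25970621, -535.52646899,  221.91861255]), 'tcp_rot': array([-3.14001066e+00, -1.67725764e-04,  4.65774255e-01]), 'contact_force': array([-0.09881769, -0.61303275, -0.16110915]), 'moment': array([-0.01944958, -0.01206403,  0.0359235 ]), 'grip_force': 0.0, 'finger_gap': 87.95369037711887} 18.700000000000003
```

View pics/side.png

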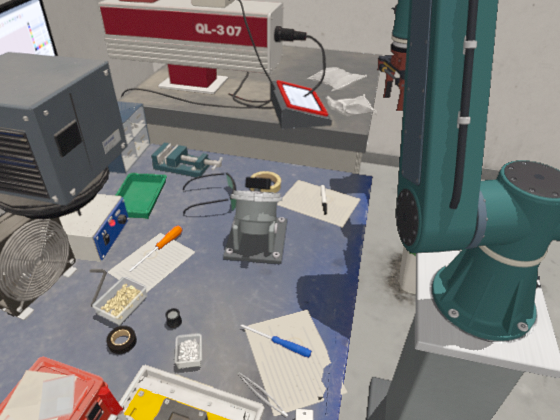

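View pics/top.png

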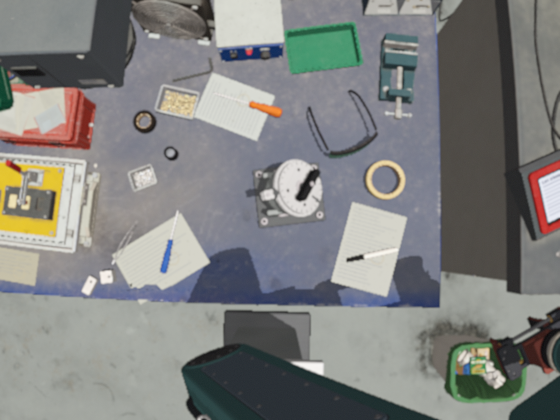

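The side view shows the fixture from behind, with its dial at (260,195). The top view shows the dial at (300,187), with the bar near (310,184) and the foot around (290,195). I'll fit the dial plane from top depth and zoom in.

```bash
python3 - <<'E'
from h import *
p,d,m=snap('top')
c=p[140:240,240:340]; cv2.imwrite('pics/topz.png',cv2.resize(c,(600,600),interpolation=cv2.INTER_CUBIC)[:,:,::-1])
v,u=np.mgrid[140:240,240:340]; uv=np.c_[u.ravel(),v.ravel()]
P=pts(m,uv,d); g=p[140:240,240:340].reshape(-1,3).astype(int)
ok=(P[:,2]>70)&(P[:,2]<180)&(g.min(1)>150); Q=P[ok]
rng=np.random.default_rng(0);best=None
for _ in range(500):
    s=Q[rng.choice(len(Q),3,False)]; n=np.cross(s[1]-s[0],s[2]-s[0]); n/=np.linalg.norm(n)+1e-9
    i=abs((Q-s[0])@n)<2
    if best is None or i.sum()>best.sum(): best=i
I=Q[best]; c0=I.mean(0); n=np.linalg.svd(I-c0)[2][2]; n*=np.sign(n[2])
print(len(Q),len(I),c0,n,'lean',np.arccos(n[2]))
e1=np.cross([0,0,1],n);e1/=np.linalg.norm(e1);e2=np.cross(n,e1)
q=np.c_[(I-c0)@e1,(I-c0)@e2].astype(np.float32)
(cx,cy),r=cv2.minEnclosingCircle(q); print('circle',cx,cy,r,c0+cx*e1+cy*e2)
# foot
f=abs(P[:,2]-14)<5; k=cv2.minAreaRect(P[f][:,:2].astype(np.float32)); print('foot',k)
# bar: dark, raised
b=(g.max(1)<70)&(P[:,2]>100); B=P[b]; print('bar',len(B),B.mean(0),((B-c0)@n).mean())
qb=np.c_[(B-c0)@e1-cx,(B-c0)@e2-cy]; print(cv2.minAreaRect(qb.astype(np.float32)))
E
```

```text
1793 1100 [573.45648344 -76.24098531 145.3269449 ] [ 0.08497525 -0.55936629  0.82455355] lean 0.6013836639840165
circle 0.3870677351951599 -3.839164972305298 64.88494873046875 [574.31460267 -79.31254157 143.15480709]
foot ((581.3339233398438, -84.25955200195312), (159.25123596191406, 223.7310333251953), 8.42514419555664)
bar 259 [575.33452931 -94.99350136 171.68056587] 32.37908453562007
((0.439910888671875, -1.2535820007324219), (14.184174537658691, 79.73334503173828), 48.58356475830078)
```

View pics/topz.png

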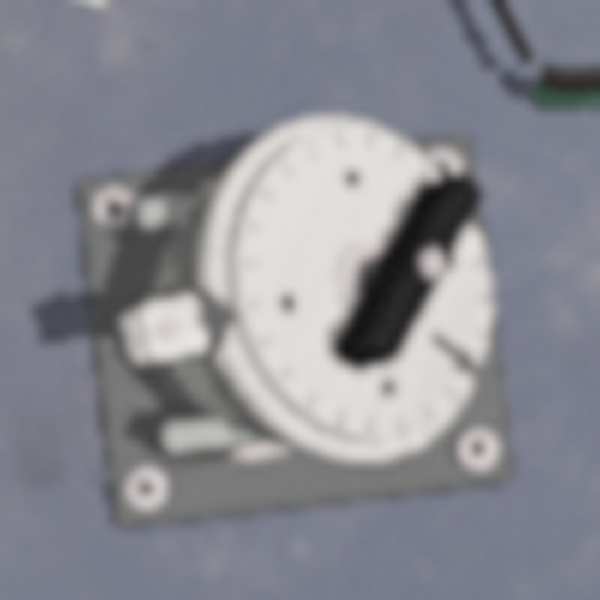

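The crop shows the index arm at crop (165,325) with its tip near (228,315). The mark runs from (437,337) to (477,373), and the bar from (355,350) to (460,190). The mark is therefore about 2.3 rad anticlockwise of the index. The plane lean of 0.601 rad agrees with the text.

```bash
cat >> h.py <<'E'
n=np.array([0.08497525,-0.55936629,0.82455355]);n/=np.linalg.norm(n)
e1=np.cross([0,0,1],n);e1/=np.linalg.norm(e1);e2=np.cross(n,e1)  # e1 ~ toward robot-ahead?, e2 up the face
def ang(P,C):
    v=np.atleast_2d(P)-C; return np.arctan2(v@e2,v@e1)   # anticlockwise seen facing
def pose(o=None):
    o=o or robot.observe(); T=np.eye(4); T[:3,:3]=R.from_euler('xyz',o['tcp_rot']).as_matrix(); T[:3,3]=o['tcp_pos']; return T
def target(C,out,phi):
    """tool z=-n, tool y at face angle phi; TCP 'out' mm from the face"""
    z=-n; y=np.cos(phi)*e1+np.sin(phi)*e2; T=np.eye(4); T[:3,:3]=np.c_[np.cross(y,z),y,z]; T[:3,3]=C+out*n; return T
from scipy.linalg import logm,expm
def step(A,B,N):
    L=np.real(logm(np.linalg.inv(A)@B)); w=[L[2,1],L[0,2],L[1,0]]
    return np.round(np.r_[L[:3,3]/10/N,np.degrees(w)/N],2)
E
python3 - <<'E'
from h import *
m=robot.camera_model('top'); C=np.array([574.3,-79.3,143.2])
f=lambda x,y:(240+(x+.5)/6-.5,140+(y+.5)/6-.5)
P=onplane(m,[f(228,315),f(437,337),f(477,373)],C,n); a=ang(P,C); print('idx,mark',a,np.linalg.norm(P-C,axis=1),'diff',a[2]-a[0]+2*np.pi*(a[2]<a[0]))
Pb=onplane(m,[f(355,350),f(460,190)],C+36*n,n); v=Pb[1]-Pb[0]; ab=np.arctan2(v@e2,v@e1); print('bar',ab,np.linalg.norm(v),Pb.mean(0)-C-36*n)
T=pose(); W=robot.camera_model('wrist')['world_to_cam']; c=np.linalg.inv(W); Ti=np.linalg.inv(T)
print('cam in tool',(Ti@c).round(2)); print('mtx',robot.camera_model('wrist')['mtx'])
for s in (1,-1):
    B=target(C,150,ab+s*np.pi/2); print(s,B.round(2), step(T,B,16), step(T,B,1))
E
```

```text
idx,mark [ 1.7356996  -2.12375727 -2.17576163] [61.49878192 41.27150256 63.96243115] diff 2.3717240684850034
bar -0.7924235309503898 82.33020441356133 [-1.38381304  2.99686156  2.17564183]
cam in tool [[  -0.      0.96    0.28   77.52]
 [   1.      0.     -0.      0.29]
 [  -0.      0.28   -0.96 -163.1 ]
 [   0.      0.      0.      1.  ]]
mtx [[368.42409289   0.         277.98925995]
 [  0.         368.42409289 206.76139828]
 [  0.           0.           1.        ]]
1 [[-7.8000e-01  6.2000e-01 -8.0000e-02  5.8705e+02]
 [ 4.8000e-01  6.8000e-01  5.6000e-01 -1.6320e+02]
 [ 4.0000e-01  4.0000e-01 -8.2000e-01  2.6688e+02]
 [ 0.0000e+00  0.0000e+00  0.0000e+00  1.0000e+00]] [ 2.98  2.04  0.87  0.6   2.48 -7.03] [  47.62   32.58   13.99    9.65   39.75 -112.48]
-1 [[ 7.8000e-01 -6.2000e-01 -8.0000e-02  5.8705e+02]
 [-4.8000e-01 -6.8000e-01  5.6000e-01 -1.6320e+02]
 [-4.0000e-01 -4.0000e-01 -8.2000e-01  2.6688e+02]
 [ 0.0000e+00  0.0000e+00  0.0000e+00  1.0000e+00]] [ 1.87 -2.65  0.06  2.2  -0.53  3.84] [ 29.96 -42.37   0.96  35.13  -8.53  61.46]
```

```bash
cat >> h.py <<'E'
def sim(T,rows):
    for r in rows:
        S=np.eye(4); S[:3,:3]=R.from_rotvec(np.radians(r[3:])).as_matrix(); S[:3,3]=np.array(r[:3])*10; T=T@S
    return T
E
python3 - <<'E'
from h import *
C=np.array([574.3,-79.3,143.2]); T=pose(); B=target(C,150,-.79+np.pi/2)
for N in (15,):
    s=step(T,B,N);X=T;print(s)
    for i in range(N): X=sim(X,[s]); print(X[:3,3].round(), X[:3,2].round(2)) if i%2==0 else 0
E
```

```text
[ 3.17  2.18  0.93  0.64  2.65 -7.51]
[ 307. -541.  213.] [ 0.03  0.03 -1.  ]
[ 385. -535.  198.] [ 0.09  0.11 -0.99]
[ 459. -509.  190.] [ 0.12  0.2  -0.97]
[ 524. -464.  190.] [ 0.12  0.29 -0.95]
[ 575. -405.  196.] [ 0.1   0.38 -0.92]
[ 608. -334.  210.] [ 0.06  0.46 -0.89]
[ 621. -259.  231.] [-0.    0.52 -0.85]
[ 612. -184.  256.] [-0.09  0.56 -0.82]
```

{"method": "drive_tool", "body": {"steps": [[0,0,0,0,0,-5]]}}

```text
clock: 0.28
tcp_pos: [269.4, -535.8, 222.2]
tcp_rot: [-3.141, -0.0, 0.555]
contact_force: [0.2, 1.1, 0.1]
finger_gap: 87.9
grip_force: 0.0
```

```bash
python3 -c "
from h import *
print(robot.observe()['joint_positions'])"
```

```text
[-1.22010994e+00  3.59166031e-01  1.51088145e+00 -9.20720187e-06
  1.27246966e+00 -2.04303928e-01]
```

{"method": "drive_tool", "body": {"steps": [[3.1,2.3,0.9,0.7,2.6,-7.2],[3.1,2.3,0.9,0.7,2.6,-7.2],[3.1,2.3,0.9,0.7,2.6,-7.2],[3.1,2.3,0.9,0.7,2.6,-7.2],[3.1,2.3,0.9,0.7,2.6,-7.2]]}}

```text
clock: 0.9
tcp_pos: [459.4, -501.5, 190.7]
tcp_rot: [3.129, -0.233, 1.189]
contact_force: [0.5, -1.0, -0.1]
finger_gap: 87.7
grip_force: 0.0
```

{"method": "drive_tool", "body": {"steps": [[3.1,2.3,0.9,0.7,2.6,-7.2],[3.1,2.3,0.9,0.7,2.6,-7.2],[3.1,2.3,0.9,0.7,2.6,-7.2],[3.1,2.3,0.9,0.7,2.6,-7.2],[3.1,2.3,0.9,0.7,2.6,-7.2]]}}

```text
clock: 1.52
tcp_pos: [592.5, -359.6, 202.3]
tcp_rot: [2.97, -0.408, 1.871]
contact_force: [0.4, -0.0, -0.2]
finger_gap: 87.8
grip_force: 0.0
```

```bash
python3 - <<'E'
from h import *
C=np.array([574.3,-79.3,143.2]); T=pose(); print(T[:3,3],robot.observe()['joint_positions'])
B=target(C,150,-.79+np.pi/2); print(step(T,B,5))
E
```

```text
[ 592.49284236 -359.58712353  202.26860266] [-0.82597985  0.65734865  1.13091191  0.32935866  1.64867521 -1.11408425]
[ 3.48  2.21  0.88  0.26  2.39 -7.23]
```

{"method": "drive_tool", "body": {"steps": [[3.48,2.21,0.88,0.26,2.39,-7.23],[3.48,2.21,0.88,0.26,2.39,-7.23],[3.48,2.21,0.88,0.26,2.39,-7.23],[3.48,2.21,0.88,0.26,2.39,-7.23],[3.48,2.21,0.88,0.26,2.39,-7.23]]}}

```text
clock: 2.15
tcp_pos: [600.2, -161.6, 263.8]
tcp_rot: [2.692, -0.413, 2.599]
contact_force: [-0.2, 0.2, 0.1]
finger_gap: 87.9
grip_force: 0.0
```

{"method": "drive_tool", "body": {"steps": [[0,0,0,0,0,0],[0,0,0,0,0,0]]}}

```text
clock: 2.4
tcp_pos: [600.4, -163.6, 263.4]
tcp_rot: [2.695, -0.413, 2.592]
contact_force: [1.0, -0.7, -0.2]
finger_gap: 88.1
grip_force: 0.0
```

```bash
python3 - <<'E'
from h import *
C=np.array([574.3,-79.3,143.2]); T=pose(); print(T[:3,3],robot.observe()['joint_positions'])
B=target(C,150,-.79+np.pi/2); print(step(T,B,1))
p,d,m=snap('wrist','w1.png')
np.savez('w1.npz',p=p,d=d,**m)
print(proj(m,[C,C+60*e1,C+60*e2,C-60*e1,C-60*e2]).round())
v,u=np.mgrid[0:420,0:560]; uv=np.c_[u.ravel(),v.ravel()]; P=pts(m,uv,d); g=p.reshape(-1,3).astype(int)
ok=(d.ravel()>0)&(abs((P-C)@n)<12)&(g.min(1)>140)&(np.linalg.norm(P-C,axis=1)<70); I=P[ok]
for _ in range(4):
    c=I.mean(0);nn=np.linalg.svd(I-c,full_matrices=False)[2][2]; nn*=np.sign(nn[2]); I=I[abs((I-c)@nn)<2]
print('plane',len(I),nn,(C-c)@nn)
E
```

```text
[ 600.40695473 -163.56740838  263.4037478 ] [-0.63068957  0.57473126  1.20846849  0.42333852  1.78553214 -1.55606738]
[ 1.2  -0.66 -0.15 -0.03  0.15 -0.3 ]
[[270. 177.]
 [318. 223.]
 [320. 126.]
 [218. 128.]
 [224. 224.]]
plane 8324 [ 0.07665022 -0.55267767  0.82986272] -1.2363003771789591
```

View pics/w1.png

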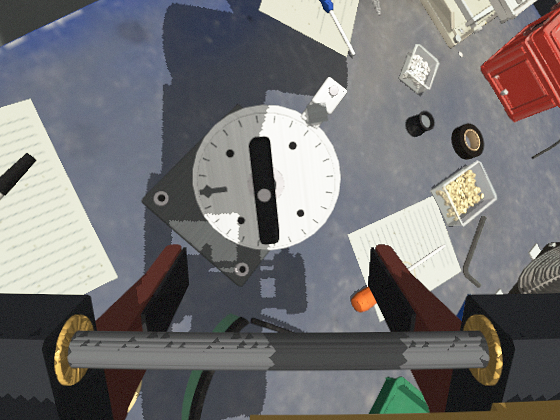

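The wrist image shows the dial centred at about (267,177), with the rim at columns 193 and 341 and rows 104 and 249. The index tip is at about (311,122), the mark arrow at about (198–228,190), and the bar runs from (259,140) to (269,240).

```bash
python3 - <<'E'
from h import *
z=np.load('w1.npz'); m={k:z[k] for k in('mtx','k1','world_to_cam')}; p=z['p']
cv2.imwrite('pics/w1z.png',cv2.resize(p[90:265,180:355],(700,700),interpolation=cv2.INTER_CUBIC)[:,:,::-1])
C=np.array([574.3,-79.3,143.2])
P=onplane(m,[(193,178),(341,178),(267,104),(267,249),(311,122),(198,190),(228,190)],C,n)
q=np.c_[(P-C)@e1,(P-C)@e2]; print(q.round(1))
g=p.astype(int); k=((g.max(2)<45)).astype(np.uint8)[130:250,240:290]
c=max(cv2.findContours(k,0,2)[0],key=cv2.contourArea)[:,0]+[240,130]
B=onplane(m,c,C+38*n,n)-C-38*n; qb=np.c_[B@e1,B@e2]; r=cv2.minAreaRect(qb.astype(np.float32)); print('bar',r, cv2.boundingRect(c))
v=np.linalg.svd(qb-qb.mean(0))[2][0]; print(np.arctan2(v[1],v[0]))
E
```

```text
[[-47.1 -47.3]
 [ 44.2  42.2]
 [-44.2  41.9]
 [ 44.5 -50.2]
 [ -8.2  57. ]
 [-37.  -52.3]
 [-18.2 -34. ]]
bar ((0.11102485656738281, -5.258724212646484), (15.573099136352539, 84.03862762451172), 49.88264083862305) (249, 137, 30, 107)
-0.6988744361832957
```

View pics/w1z.png

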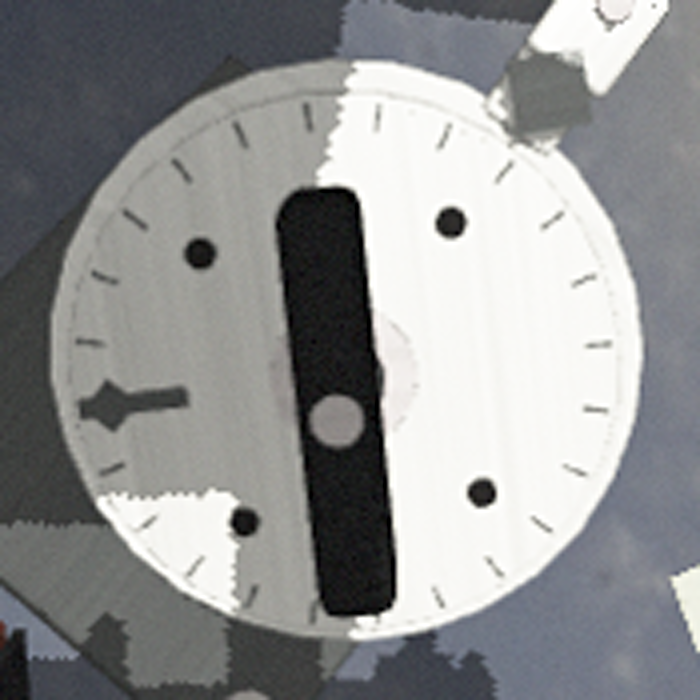

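The zoomed crop shows the mark at the left, with its tip at (80,405). The bar is nearly vertical, and the index arrow is at the upper right, around (540,150). Next I approach the bar.

```bash
cat >> h.py <<'E'
C=np.array([574.3,-79.3,143.2])-.2*e1-3.5*e2+.6*n
E
python3 - <<'E'
from h import *
T=pose(); print(step(T,target(C,60,.871),3)); print(step(target(C,60,.871),target(C,10,.871),3))
E
```

```text
[ 0.35 -0.28  2.93 -0.01  0.05 -1.83]
[-0.    0.    1.67  0.   -0.    0.  ]
```

{"method": "drive_tool", "body": {"steps": [[0.35,-0.28,2.93,0,0.05,-1.83],[0.35,-0.28,2.93,0,0.05,-1.83],[0.35,-0.28,2.93,0,0.05,-1.83],[0,0,0,0,0,0]]}}

```text
clock: 2.95
tcp_pos: [578.0, -114.5, 190.3]
tcp_rot: [2.657, -0.378, 2.686]
contact_force: [-0.1, 0.2, -0.0]
finger_gap: 88.2
grip_force: 0.0
```

```bash
python3 - <<'E'
from h import *
T=pose(); print(step(T,target(C,60,.871),1),step(T,target(C,10,.871),4))
p,d,m=snap('wrist','w2.png'); 
g=p.astype(int); print(proj(m,[C,C+28*n]))
E
```

```text
[-0.17  0.02 -0.17  0.02 -0.26 -0.08] [-0.05  0.    1.21  0.01 -0.06 -0.02]
[[277.93016028 228.26529821]
 [277.90988198 244.86756706]]
```

View pics/w2.png

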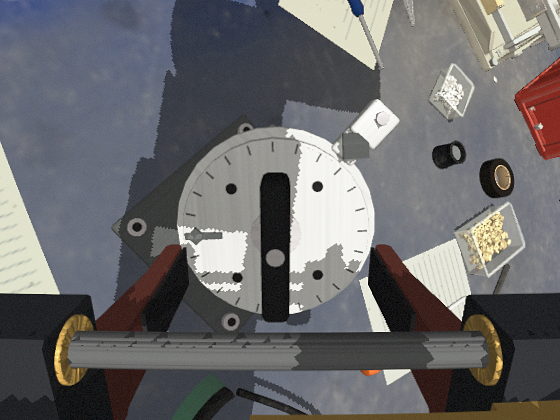

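Bar spans columns 260–291 and is vertical, so the yaw is aligned. Its centre is about 2.5 px left of the tool line, which calls for roughly a -1.3 mm y shift, and the dial centre is about 3 mm toward +x.

{"method": "drive_tool", "body": {"steps": [[0.05,-0.1,1.21,0,-0.06,0],[0,-0.03,1.21,0,-0.06,0],[0,0,1.21,0,-0.06,0],[0,0,1.2,0,-0.06,0],[0,0,0,0,0,0]]}}

```text
clock: 3.62
tcp_pos: [573.6, -87.6, 151.0]
tcp_rot: [2.658, -0.371, 2.686]
contact_force: [0.1, 0.2, 0.8]
finger_gap: 87.9
grip_force: 0.0
```

{"method": "drive_tool", "body": {"steps": [[0,0,0,0,0,0],[0,0,0,0,0,0],[0,0,0,0,0,0],[0,0,0,0,0,0],[0,0,0,0,0,0]], "gripper": 0, "grip_force": 30}}

```text
clock: 4.25
tcp_pos: [574.4, -88.7, 151.9]
tcp_rot: [2.658, -0.369, 2.686]
contact_force: [-0.3, 0.2, -0.6]
finger_gap: 41.5
grip_force: 0.0
```

```bash
cat > look.py <<'E'
import sys
from h import *
o=robot.observe(); T=pose(o); print('clk',o['clock'],'j6',o['joint_positions'][5],'gap',o['finger_gap'],'grip',o['grip_force'])
Rt=T[:3,:3]; print('F tool',(Rt.T@o['contact_force']).round(1),'M tool',(Rt.T@o['moment']).round(2),'off',((T[:3,3]-C)@np.c_[e1,e2,n]).round(1),'phi',np.arctan2(Rt[:,1]@e2,Rt[:,1]@e1).round(3))
if len(sys.argv)>1: p,d,m=snap('wrist',sys.argv[1]+'.png'); np.savez(sys.argv[1]+'.npz',p=p,d=d,**m)
E
python3 look.py
```

```text
clk 4.25 j6 -1.7145732016029356 gap 41.546404361286285 grip 0.0
F tool [ 0.1 -0.3  0.6] M tool [ 0.13 -0.22 -0.03] off [-1.1  0.8 11.9] phi 0.873
```

{"method": "drive_tool", "body": {"steps": [[0,0,0,0,0,0],[0,0,0,0,0,0],[0,0,0,0,0,0],[0,0,0,0,0,0],[0,0,0,0,0,0]]}}

```text
clock: 4.88
tcp_pos: [573.5, -89.7, 151.1]
tcp_rot: [2.661, -0.369, 2.685]
contact_force: [-2.3, -5.3, -1.5]
finger_gap: 16.0
grip_force: 30.0
```

```bash
python3 look.py w3
```

```text
clk 4.875 j6 -1.7145480066201202 gap 15.955427851042224 grip 29.999236464500427
F tool [-0.8 -5.8 -1.5] M tool [ 0.91 -0.29 -0.08] off [-2.1 -0.4 11.7] phi 0.872
```

View pics/w3.png

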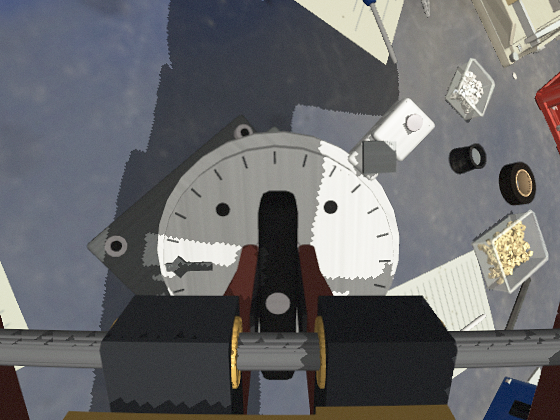

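Gripped squarely with only about 6 N side force. The mark at (165–212,265) and the index tip at about (362,165) both stay visible. Now I turn clockwise, which is +z.

{"method": "drive_tool", "body": {"steps": [[0,-0.03,0,0,0,4],[0,0,0,0,0,4],[0,0,0,0,0,4],[0,0,0,0,0,4],[0,0,0,0,0,4]]}}

```text
clock: 5.55
tcp_pos: [574.4, -88.9, 151.6]
tcp_rot: [2.811, -0.509, 2.329]
contact_force: [1.3, 0.6, -1.4]
finger_gap: 15.8
grip_force: 30.0
```

```bash
python3 look.py
```

```text
clk 5.55 j6 -1.3638680168861355 gap 15.817222434138932 grip 30.00447303056717
F tool [-1.1  1.   1.4] M tool [ 0.05 -0.42 -0.19] off [-1.1  0.4 11.7] phi 0.522
```

Forces are small. Continuing.

{"method": "drive_tool", "body": {"steps": [[0,0,0,0,0,5],[0,0,0,0,0,5],[0,0,0,0,0,5],[0,0,0,0,0,5],[0,0,0,0,0,5]]}}

```text
clock: 6.18
tcp_pos: [576.0, -88.3, 152.0]
tcp_rot: [3.077, -0.596, 1.825]
contact_force: [5.0, 3.6, -1.8]
finger_gap: 15.8
grip_force: 30.0
```

{"method": "drive_tool", "body": {"steps": [[0,0,0,0,0,5],[0,0,0,0,0,5],[0,0,0,0,0,5],[0,0,0,0,0,5],[0,0,0,0,0,5]]}}

```text
clock: 6.8
tcp_pos: [577.7, -88.2, 151.8]
tcp_rot: [-2.92, -0.561, 1.305]
contact_force: [10.1, 4.5, -5.5]
finger_gap: 16.0
grip_force: 30.0
```

```bash
python3 look.py
```

```text
clk 6.8 j6 -0.49070771472576163 gap 15.97340722305863 grip 30.02003163099289
F tool [ 3.  10.2  6.2] M tool [-1.46  0.35 -0.15] off [ 2.2  0.7 11.8] phi -0.35
```

{"method": "drive_tool", "body": {"steps": [[0,0,0,0,0,5],[0,0,0,0,0,5],[0,0,0,0,0,5],[0,0,0,0,0,5],[0,0,0,0,0,5]]}}

```text
clock: 7.42
tcp_pos: [579.2, -88.8, 151.4]
tcp_rot: [-2.7, -0.416, 0.838]
contact_force: [15.6, 4.7, -9.8]
finger_gap: 16.1
grip_force: 30.0
```

{"method": "drive_tool", "body": {"steps": [[0,0,0,0,0,3],[0,0,0,0,0,3],[0,0,0,0,0,2],[0,0,0,0,0,2],[0,0,0,0,0,0]]}}

```text
clock: 8.05
tcp_pos: [579.7, -89.1, 151.1]
tcp_rot: [-2.641, -0.337, 0.673]
contact_force: [15.6, 3.9, -10.8]
finger_gap: 15.9
grip_force: 30.0
```

```bash
python3 look.py w4
```

```text
clk 8.05 j6 0.11784034300380747 gap 15.859446821360663 grip 30.019426345825195
F tool [10.3 13.1 10. ] M tool [-1.89  1.47 -0.09] off [ 4.  -0.7 11.8] phi -0.958
```

View pics/w4.png

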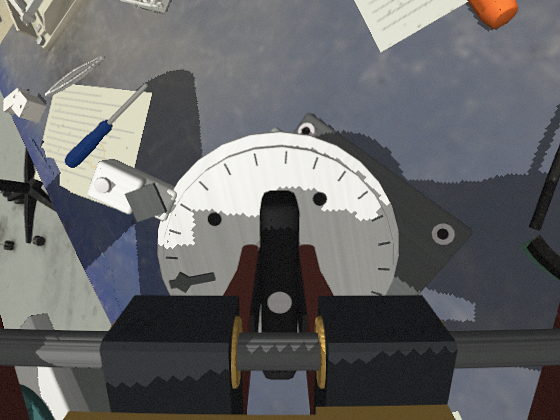

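The dial followed: the mark tip is now near (168,281) and the index at about (165,195). From the drift, the true axis is C+0.9e1−2.9e2. I'll unwrap to polar for accurate angles.

```bash
cat >> h.py <<'E'
C=C+.9*e1-2.9*e2
def polar(z,C,a0,a1,r0=30,r1=80,h=0):
    m={k:z[k] for k in('mtx','k1','world_to_cam')}
    A,Rr=np.meshgrid(np.arange(a0,a1,.005),np.arange(r1,r0,-.25))
    P=C+h*n+(Rr*np.cos(A))[...,None]*e1+(Rr*np.sin(A))[...,None]*e2
    uv=proj(m,P.reshape(-1,3)).reshape(A.shape+(2,)).astype(np.float32)
    return cv2.remap(z['p'],uv[...,0],uv[...,1],cv2.INTER_CUBIC)
E
python3 - <<'E'
from h import *
z1=np.load('w1.npz');z4=np.load('w4.npz')
a=polar(z1,C,1.2,2.4); b=polar(z4,C,1.2,2.9); c=polar(z1,C,3.8,4.4)
W=max(x.shape[1] for x in(a,b,c))
pad=lambda x:np.pad(x,((0,4),(0,W-x.shape[1]),(0,0)))
s=np.vstack([pad(a),pad(b),pad(c)]); print(s.shape)
cv2.imwrite('pics/pol.png',s[:,:,::-1]) if s.shape[0]>600 else cv2.imwrite('pics/pol.png',cv2.resize(s,(W*2,s.shape[0]))[:,:,::-1])
E
```

```text
(612, 340, 3)
```

View pics/pol.png

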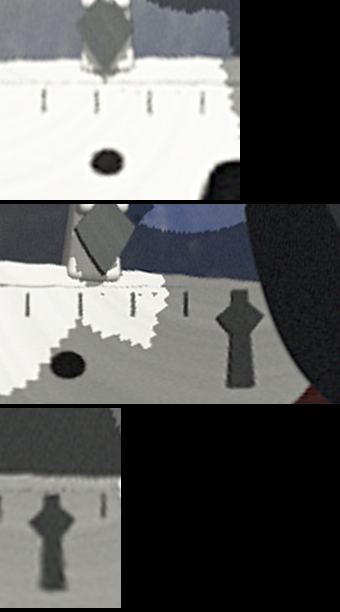

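The polar strips show the index tip at about 1.72 rad in both views. The mark has gone from 4.055 to 2.40 rad, so there is 0.68 rad to go and about 0.18 rad of lost motion. The mark tip reads a radius of 58.5, which confirms the axis. I'll relieve the side load and turn 30° more.

{"method": "drive_tool", "body": {"steps": [[0.1,0.1,0,0,0,4],[0.1,0.1,0,0,0,4],[0.1,0.1,0,0,0,4],[0,0.1,0,0,0,4],[0,0,0,0,0,4]]}}

```text
clock: 8.72
tcp_pos: [580.6, -90.1, 150.3]
tcp_rot: [-2.561, -0.15, 0.365]
contact_force: [5.4, 0.8, -4.3]
finger_gap: 15.8
grip_force: 30.0
```

{"method": "drive_tool", "body": {"steps": [[0,0,0,0,0,3],[0,0,0,0,0,3],[0,0,0,0,0,2],[0,0,0,0,0,2],[0,0,0,0,0,0]]}}

```text
clock: 9.35
tcp_pos: [580.9, -90.6, 149.9]
tcp_rot: [-2.547, -0.054, 0.22]
contact_force: [7.0, -0.6, -6.3]
finger_gap: 16.1
grip_force: 30.0
```

```bash
cat > meas.py <<'E'
from h import *
def dark(z,r0,r1,a0,a1,h,thr):
    g=polar(z,C,a0,a1,r0,r1,h).max(2).astype(float); k=(g<thr).astype(np.uint8)
    return g,k
import sys
z=np.load(sys.argv[1]+'.npz')
g=polar(z,C,1.5,2.3,38,54,2).max(2).astype(int)
print('mark band'); 
for rr in (8,20,32,44,56): print(54-rr*.25, g[rr-2:rr+3,::3].mean(0).astype(int))
E
python3 look.py w5; python3 meas.py w5
```

```text
clk 9.35 j6 0.6452230719251116 gap 16.091459285673 grip 30.003204345703125
F tool [6.4 5.5 4.3] M tool [-0.86  0.61  0.03] off [ 4.1  0.2 11.8] phi -1.483
mark band
52.0 [253 253 253 254 255 130 181 255 253 252 252 253 252 253 253 253 237 185
 127 119 119 120 140 141 146 145 122 120 117 116 161 183 180 146  46  29
  31  34  31  31  32  32  29  32  32  34  28  33  32  30  29  30  28  33]
49.0 [251 251 251 251 251 251 251 251 251 252 252 252 252 252 254 230 214 172
  45  91 119 127 156 148 146 144 131 113 122 172 166 171 172 172 163 104
  17  35  30  30  30  33  31  31  33  31  31  31  36  30  31  34  31  30]
46.0 [251 251 251 251 252 251 251 251 251 252 251 251 251 251 250 251 250 251
 255 161  71 104 139 139 152 123  97 130 220 169 157 162 161 160 163 167
 150  66  19  28  26  32  32  31  29  31  34  31  31  32  33  31  31  29]
43.0 [165 164 164 162 167 224 221 222 189 174 176 173 165 160 161 162 158 218
 210 176  58  67  70  70  66  68  67 115 171 162 161 163 162 164 162 164
 167 169 146  64  21  31  34  28  34  33  31  32  34  25  32  35  32  33]
40.0 [167 165 165 166 165 164 165 163 165 163 166 164 163 163 164 164 165 164
 181  94  51  69  68  70  70  69  65  86 165 167 163 165 163 164 163 163
 164 164 165 168 156  92  22  27  33  31  33  32  30  32  31  32  32  31]
```

Mark is at about 1.85 rad, leaving about 0.13. I'll creep 4° more, release, back off, and put the camera over the axis for a parallax-free reading.

{"method": "drive_tool", "body": {"steps": [[0,0,0,0,0,2],[0,0,0,0,0,1],[0,0,0,0,0,1],[0,0,0,0,0,0],[0,0,0,0,0,0]]}}

```text
clock: 10.02
tcp_pos: [580.9, -90.8, 149.8]
tcp_rot: [-2.546, -0.015, 0.162]
contact_force: [5.0, -1.3, -7.0]
finger_gap: 15.8
grip_force: 30.0
```

{"method": "drive_tool", "body": {"steps": [[0,0,0,0,0,0],[0,0,0,0,0,0],[0,0,0,0,0,0],[0,0,0,0,0,0],[0,0,0,0,0,0]], "gripper": 1}}

```text
clock: 10.65
tcp_pos: [578.9, -89.7, 150.7]
tcp_rot: [-2.543, -0.012, 0.164]
contact_force: [-0.4, 0.9, -0.8]
finger_gap: 62.7
grip_force: 0.0
```

{"method": "drive_tool", "body": {"steps": [[0,0,-3,0,0,0],[0,0,-3,0,0,0],[-3.8,0,-2,0,0,0],[-3.8,0,0,0,0,0],[0,0,0,0,0,0]]}}

```text
clock: 11.28
tcp_pos: [508.7, -147.1, 216.2]
tcp_rot: [-2.542, -0.011, 0.162]
contact_force: [-0.6, 0.2, 0.2]
finger_gap: 87.8
grip_force: 0.0
```

{"method": "drive_tool", "body": {"steps": [[0,0,0,0,0,0],[0,0,0,0,0,0]]}}

```text
clock: 11.52
tcp_pos: [511.4, -146.6, 215.6]
tcp_rot: [-2.543, -0.013, 0.165]
contact_force: [-0.7, -0.2, 0.0]
finger_gap: 87.8
grip_force: 0.0
```

```bash
cat > meas2.py <<'E'
import sys
from h import *
z=np.load(sys.argv[1]+'.npz'); m={k:z[k] for k in('mtx','k1','world_to_cam')}
o,_=rays(m,[280,210]); print('cam e1 e2 n',((o-C)@np.c_[e1,e2,n]).round(1))
g=polar(z,C,1.3,2.3,30,85,0); b=cv2.resize(g,None,fx=3,fy=2.4,interpolation=cv2.INTER_CUBIC); cv2.imwrite('pics/%s_p.png'%sys.argv[1],b[:,:,::-1]); print(b.shape)
G=g.max(2).astype(int)
for r in (39,42,45,48,51,54,57,60,62,63,64,66,68,70,72,74,76):
    i=int((85-r)*4); row=G[i-1:i+2].mean(0); t=110 
    k=np.flatnonzero(np.diff((row<t).astype(int))); print(r,(1.3+.005*(k+.5)).round(3))
E
python3 look.py w6; python3 meas2.py w6
```

```text
clk 11.525 j6 0.6430606802388411 gap 87.76550053236446 grip 0.0
F tool [-0.7  0.1 -0.1] M tool [-0.22 -0.   -0.  ] off [-73.    0.3  91.4] phi -1.552
cam e1 e2 n [  4.1   2.5 254.7]
(528, 600, 3)
39 [1.738 1.838]
42 [1.732 1.822]
45 [1.752 1.778 1.798 1.832]
48 [1.708 1.713 1.723 1.858]
51 [1.678 1.758 1.798 1.892]
54 [1.518 1.528 1.732 1.812 1.818 1.832]
57 [1.518 1.528 1.743 1.818]
60 [1.652 1.778]
62 [1.713 1.728]
63 [1.698 1.748 1.858 1.868 2.062 2.078 2.282 2.292]
64 [1.318 1.358 1.392 1.432 1.488 1.528 1.572 1.582 1.682 1.718 1.723 1.758
 1.858]
66 [1.658 1.788 1.852]
68 [1.582 1.598 1.632 1.658 1.662 1.672 1.682 1.812 1.838]
70 [1.572 1.592 1.608 1.628 1.632 1.803 1.812]
72 [1.582 1.608 1.612 1.768 1.782]
74 [1.568 1.668 1.672 1.738 1.748]
76 [1.608 1.708 1.723]
```

View pics/w6_p.png

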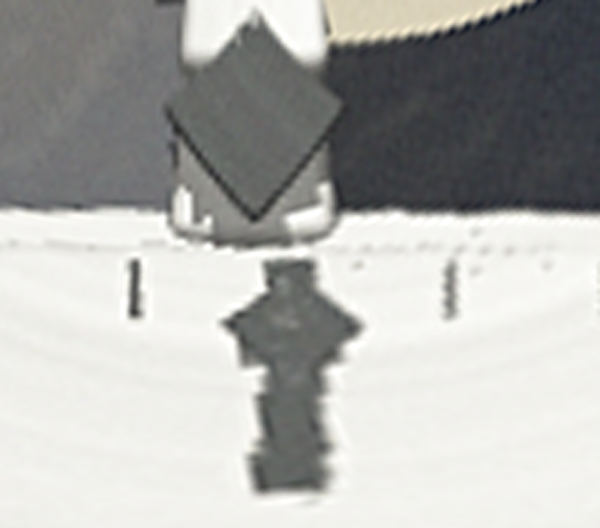

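The polar view shows the index diamond tip at col 257 (1.722 rad) and the mark centred near 1.783 rad. About 0.061 rad (3.5°) remains, so I regrasp centred.

```bash
python3 - <<'E'
from h import *
T=pose(); A=target(C,60,-1.552); print(step(T,A,3)); print(step(A,target(C,11,-1.552),3))
E
```

```text
[ 2.44  0.06  1.05  0.04 -0.05 -0.  ]
[0.   0.   1.63 0.   0.   0.  ]
```

{"method": "drive_tool", "body": {"steps": [[2.44,0.06,1.05,0,-0.05,0],[2.44,0.06,1.05,0,-0.05,0],[2.44,0.06,1.05,0,-0.05,0],[0,0,0,0,0,0],[0,0,0,0,0,0]]}}

```text
clock: 12.2
tcp_pos: [580.3, -118.3, 189.2]
tcp_rot: [-2.542, -0.009, 0.167]
contact_force: [0.6, 0.1, 0.1]
finger_gap: 87.4
grip_force: 0.0
```

```bash
python3 look.py; python3 - <<'E'
from h import *
print(step(pose(),target(C,11,-1.552),4))
E
```

```text
clk 12.2 j6 0.7263089238144137 gap 87.44129887681535 grip 0.0
F tool [ 0.6 -0.1 -0.1] M tool [-0.16 -0.05  0.02] off [-0.6 -0.1 59.7] phi -1.552
[ 0.02 -0.    1.22  0.03  0.02 -0.01]
```

{"method": "drive_tool", "body": {"steps": [[0.02,0,1.22,0,0,0],[0.02,0,1.22,0,0,0],[0.02,0,1.22,0,0,0],[0,0,1.22,0,0,0],[0,0,0,0,0,0]]}}

```text
clock: 12.82
tcp_pos: [576.0, -90.4, 148.4]
tcp_rot: [-2.541, -0.008, 0.166]
contact_force: [0.3, -0.2, -0.5]
finger_gap: 87.4
grip_force: 0.0
```

{"method": "drive_tool", "body": {"steps": [[0,0,0,0,0,0],[0,0,0,0,0,0],[0,0,0,0,0,0],[0,0,0,0,0,0],[0,0,0,0,0,0]], "gripper": 0}}

```text
clock: 13.45
tcp_pos: [576.9, -91.5, 149.4]
tcp_rot: [-2.543, -0.01, 0.165]
contact_force: [-0.1, -0.6, 0.7]
finger_gap: 41.2
grip_force: 0.0
```

{"method": "drive_tool", "body": {"steps": [[0,0,0,0,0,0],[0,0,0,0,0,0],[0,0,0,0,0,0],[0,0,0,0,0,0],[0,0,0,0,0,0]]}}

```text
clock: 14.08
tcp_pos: [576.8, -91.4, 149.3]
tcp_rot: [-2.543, -0.01, 0.165]
contact_force: [-0.2, 0.5, 0.1]
finger_gap: 15.8
grip_force: 30.0
```

```bash
cat > meas3.py <<'E'
import sys
from h import *
z=np.load(sys.argv[1]+'.npz')
for h,rs in((2,(39,42,45,48,51,54,57)),(0,(61,62,63))):
  G=polar(z,C,1.5,2.0,30,85,h).max(2).astype(int)
  for r in rs:
    i=int((85-r)*4); row=G[i-1:i+2].mean(0); k=np.flatnonzero(np.diff((row<110).astype(int))); print(h,r,(1.5+.005*(k+.5)).round(3))
E
python3 look.py w7; python3 meas3.py w7
```

```text
clk 14.075 j6 0.7113933028663777 gap 15.767243053959476 grip 29.999739825725555
F tool [-0.1 -0.5  0.3] M tool [-0.2  -0.02  0.03] off [-0.  -0.3 11.4] phi -1.553
2 39 [1.718 1.842]
2 42 [1.722 1.838]
2 45 [1.728 1.832]
2 48 [1.703 1.738]
2 51 [1.668 1.688 1.878 1.888]
2 54 []
2 57 [1.512 1.518 1.742 1.758 1.982]
0 61 [1.918]
0 62 [1.698 1.712 1.822]
0 63 [1.512 1.682 1.722 1.828]
```

Clean grasp with no load, and the mark still reads 1.780. Creeping 2.5°.

{"method": "drive_tool", "body": {"steps": [[0,0,0,0,0,1],[0,0,0,0,0,0.5],[0,0,0,0,0,0.5],[0,0,0,0,0,0.5],[0,0,0,0,0,0]]}}

```text
clock: 14.75
tcp_pos: [576.8, -91.4, 149.3]
tcp_rot: [-2.543, 0.015, 0.129]
contact_force: [-0.5, 0.3, 0.3]
finger_gap: 16.0
grip_force: 30.0
```

{"method": "drive_tool", "body": {"steps": [[0,0,0,0,0,0],[0,0,0,0,0,0]]}}

```text
clock: 15.0
tcp_pos: [576.8, -91.4, 149.3]
tcp_rot: [-2.543, 0.014, 0.129]
contact_force: [-0.1, -0.0, 0.2]
finger_gap: 16.1
grip_force: 30.0
```

```bash
python3 look.py w8; python3 meas3.py w8
```

```text
clk 15.0 j6 0.755062327662432 gap 16.058783052021575 grip 29.99995082616806
F tool [-0.1 -0.1 -0.1] M tool [-0.12  0.02 -0.04] off [-0.  -0.3 11.4] phi -1.597
2 39 [1.672 1.797]
2 42 [1.678 1.792]
2 45 [1.682 1.788]
2 48 [1.662 1.692 1.748 1.752]
2 51 [1.622 1.642 1.838 1.848 1.988]
2 54 [1.698 1.703 1.962]
2 57 [1.703 1.712 1.938]
0 61 [1.832 1.838 1.898]
0 62 [1.698 1.712 1.832]
0 63 [1.502 1.682 1.722 1.832]
```

The mark moved 0.045 rad, so about 0.015 remains. One last small creep, then release and check.

{"method": "drive_tool", "body": {"steps": [[0,0,0,0,0,0.4],[0,0,0,0,0,0.4],[0,0,0,0,0,0],[0,0,0,0,0,0]]}}

```text
clock: 15.55
tcp_pos: [576.8, -91.3, 149.3]
tcp_rot: [-2.543, 0.022, 0.118]
contact_force: [-0.3, 0.9, -0.6]
finger_gap: 16.1
grip_force: 30.0
```

{"method": "drive_tool", "body": {"steps": [[0,0,0,0,0,0],[0,0,0,0,0,0],[0,0,0,0,0,0],[0,0,0,0,0,0],[0,0,0,0,0,0]], "gripper": 1}}

```text
clock: 16.18
tcp_pos: [576.8, -91.4, 149.3]
tcp_rot: [-2.543, 0.022, 0.118]
contact_force: [-0.2, -0.1, 0.8]
finger_gap: 62.3
grip_force: 0.0
```

{"method": "drive_tool", "body": {"steps": [[0,0,-3,0,0,0],[0,0,-3,0,0,0],[-3.8,0,-2,0,0,0],[-3.8,0,0,0,0,0],[0,0,0,0,0,0]]}}

```text
clock: 16.8
tcp_pos: [506.3, -145.2, 217.5]
tcp_rot: [-2.543, 0.023, 0.116]
contact_force: [1.0, 0.0, 0.5]
finger_gap: 87.9
grip_force: 0.0
```

{"method": "drive_tool", "body": {"steps": [[0,0,0,0,0,0],[0,0,0,0,0,0]]}}

```text
clock: 17.05
tcp_pos: [509.0, -144.8, 216.9]
tcp_rot: [-2.543, 0.022, 0.118]
contact_force: [0.5, -1.1, -0.8]
finger_gap: 87.9
grip_force: 0.0
```

```bash
python3 look.py w9; python3 meas2.py w9
```

```text
clk 17.05 j6 0.7014029378792823 gap 87.93275816745876 grip 0.0
F tool [ 0.4  1.4 -0. ] M tool [-0.25 -0.01  0.03] off [-75.1   2.8  91.2] phi -1.61
cam e1 e2 n [  2.4   0.5 254.3]
(528, 600, 3)
39 [1.678 1.782]
42 [1.682 1.763]
45 [1.678 1.763]
48 [1.662 1.782]
51 [1.608 1.832]
54 [1.678 1.698 1.763 1.778]
57 [1.698 1.763]
60 [1.648 1.703 1.713 1.748 1.758 1.778]
62 [1.713 1.728]
63 [1.698 1.743 1.858 1.872 2.042 2.048]
64 [1.318 1.372 1.453 1.463 1.478 1.493 1.572 1.582 1.682 1.713 1.723 1.758
 1.852]
66 [1.582 1.592 1.652 1.788 1.852]
68 [1.628 1.658 1.662 1.812 1.838]
70 [1.608 1.632 1.638 1.708 1.713 1.803 1.808]
72 [1.582 1.768 1.772]
74 [1.568]
76 [1.602 1.718 1.723]
```

Mark is at 1.725 rad against the index at 1.721: aligned, released and clear.

```bash
python3 -c "
from station import robot
print(robot.hand_in())"
```

```text
the job is handed in; nothing more can be done
None
```

The dial is zeroed and the job is handed in: the mark was brought up clockwise to within about 0.005 rad of the index pointer without passing it, the handle is released with the arm clear, and it took about 17 s.

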